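# Swing the bench magnifier over the tall bolt and lock it

### The arm

A 6-joint arm with a two-finger parallel gripper is mounted at the origin on the work surface. World frame = base frame: x ahead of the robot, y to its left, z up, the work surface at z = 0. Lengths are in m, angles in degrees, forces in N, time in s.
With the tool pointing down it reaches from about 0.375 to 0.9 m from the base axis. Payload 3.1 kg.
Tool frame: the origin (TCP) lies on the centre line of the jaws, within the pads' length; the fingertips stand 19 mm ahead of it and the grasp point (between the pads) is the TCP (tips_ahead is the distance from the TCP to the fingertips, in m); z points along the fingers, y is the line along which they close (so a half turn about z gives the same grasp; the last joint's range is limited). The gripper opens to 87 mm and grips with 3 to 60 N. Pads are 19 mm wide; open, the fingers measure 117 mm over their backs; the gripper's body (75 mm by 190 mm) begins 51 mm behind the grasp point.
Start: joints at [56.637, 30.224, 82.088, -0, 67.689, -10.227], TCP at [0.246, 0.575, 0.242] pointing down, gripper open.
Joint ranges: [-176.69, 176.69], [-43.24, 126.21], [12.49, 139.97], [-82, 262], [0, 151.66], [-163.58, 163.58]. Speed limits (degrees/s): [159.86, 159.86, 180, 180, 180, 180].

### API

Orientations are given as a 3x3 rotation matrix whose columns are the frame's x, y, z axes.
In Python, from rig import read_state, capture, hand_in, trace, landmark_of, tips_ahead gives the robot as it stands.
- The arm moves only by the shell command python3 -m jog 'ROWS'. ROWS is JSON, a list of rows, each an object of numbers: "tx", "ty", "tz": the shift along the tool's x, y, z in cm; "roll": the turn about the tool's z in rad; "jaw": the opening, from 0 (shut) to 1 (fully open). A call has 1 to 8 rows; each row shifts and turns the commanded pose from where the row before left it, along the tool's axes as they then stand; what a row does not reach is not made up. A row lasts 1/10 s, in which the tool goes at most 50 mm and 8.59 degrees, less where a joint would pass 70% of its speed; a pose out of reach is approached as far as the arm can. A call with a gripper value outside its range is refused whole. The fingers move at their own pace and stop on an object; the grip force is fixed at half the most. Time passes only in rows, so rows that do not move let the fingers close. It gives the time, the measured TCP pose, the force, the opening and the grip force at its end, in the units of the state.
- read_state(): the state, without advancing time (a new reading comes with each control period).
- capture(name): name is "side" or "top"; returns a dict with "img" (480x640x3 uint8, red, green, blue), "vertical_fov" (degrees; the focal length in pixels is half the picture's height over the tangent of half this angle, whatever the lens; pixels are square), "cx", "cy" (the principal point, pixels), "k1" (the pictures are not rectified: a ray, as slopes to the right and down, at radius r is drawn at 1 + k1 r^2 times it, then the intrinsics apply), "cam_to_world" (4x4, takes a point from camera to world coordinates). Camera axes: x right, y up, looking along -z (the intrinsics and any distortion apply to the point x, -y, -z); pixel columns grow to the right and rows downward; lengths in m; the calibration is good to about 2 mm. A picture is of the moment at which its call begins. There is no depth.
- hand_in(): hands the job in; it is judged then, once.
Trained networks look in the newest picture that a camera, given by its name, has taken for a name from the list of things; names that differ only in an ending like _2 or _b are one class to them, and where a whole thing is asked for, a point or a joint stands for the part that bears it (a point fixed in the world has none). Each returns a list of dicts, best first, with "p" (0 to 1); they miss things now and then, are a little off and sometimes report something else, mostly with a low value. They report only what shows in the picture. A call takes as long as a camera call. They do not tell look-alikes from the thing itself.
- trace(camera, thing): "pixels" (480x640 bool, what is visible of it) and "bbox" ([left, top, width, height] in pixels, round what is visible of it).
- landmark_of(camera, thing): "point" ([row, column] in pixels: a listed point, or the origin of a listed thing).
The state is a dict: "time_s": time; "joint_positions": joint angles; "qvel": joint speeds; "tau": joint torques, N m; "position": TCP position; "tcp_rot": TCP orientation; "force": force on the tool from outside, world axes, zero at the start; "moment": the same for the moment, N m; "opening": opening from 0.0 (shut) to 1.0 (fully open); "grasp_force": force on a finger pad.
Only numpy, scipy, OpenCV 4.12 (cv2) and the standard library are available. Lean on these libraries where they do the work, as an engineer would, in place of code of your own. Each camera call takes 0.05 s, during which the arm holds its last target. There are 200 camera calls.

### The job

Push the magnifier's arm round lightly with a fingertip until its round lens is centred above the taller of the two bolts, then push the lock lever on top of the post across to its stop so the magnifier is locked there. Keep off the lens and leave everything on the table where it stands.

Things in the scene. Friction and masses are not known exactly. Their poses are not given: they have to be found in the camera images.
- stand: Fixed bench magnifier stand: dark iron foot 110 mm across and 18 mm high with a post 22 mm across, top at 150 mm. Origin: centre of the foot's underside; its z axis is the common vertical turning axis of the swing arm and of the lock lever. Its -x axis points roughly to the robot.
- swing_arm: Magnifier's level swing arm. Origin on its vertical turning axis, height 115 mm; the arm runs along its -x axis: hub 36 mm across, then a bar 10 mm wide, 16 mm high (height 107 to 123 mm) from 16 to 158 mm off the axis, then the lens. Turns 1.5 rad either way from the stand's -x axis; pushed from either side; stiff (0.2 N m), stays where left.
- bar_push (a point): Point in the middle of the bar's section, 120 mm from the turning axis, height 115 mm: a good place to push.
- lens: Round magnifier lens in a black ring, 88 mm outside and 76 mm clear diameter, 14 mm high, on the end of the arm, its centre 200 mm from the turning axis. Origin: centre of the ring's underside, height 108 mm. Not to be touched.
- lock_lever (a joint): Lock lever turning, rad: 0 unlocked, 1.3 locked (hard stop), growing clockwise seen from above. At 0 it points along the stand's +x axis turned 1.65 rad anticlockwise, at 1.3 only 0.35. Starts at 0 to 0.2, stays where left (0.08 N m), does not move the arm.
- lever_push (a point): Point in the middle of the lever bar's section, 46 mm from the turning axis, height 161 mm. The bar is level, 9 mm wide, 12 mm high (height 155 to 167 mm), from 12 to 62 mm off the axis, with a 16 mm ball at its end (to 72 mm); hub 28 mm across, top at 172 mm.
- bolt: The tall bolt: tarnished hex bolt standing on its head, 75 mm high; head 30 mm across flats, 11 mm thick; shank 16 mm. Loose. Origin: centre of its underside. It stands about 200 mm from the stand's axis, on the circle the lens sweeps.
- short_bolt: The short bolt: the same head and shank but 36 mm high, standing on its head. Loose. Origin: centre of its underside.
- nut: Steel hex nut, about 34 mm across flats and 20 mm high. Loose. Origin: centre of its underside.
- checker: Red anodized stepped thread checker standing upright, 28 mm across and 54 mm high. Loose. Origin: centre of its underside.
- washer_a: Copper crush washer, 34 mm across, 4 mm thick, lying flat. Loose. Origin: centre of its underside.
- washer_b: The other copper crush washer, the same size.
- wrench: Steel wrench lying on the table to the robot's right. Loose.
Not all that is in view belongs to the job. What is shaped like the bolt but pink or purple is not meant.

How it is judged:
By the outcome, as a careful person would: the job done as asked, in the order asked, and still so for the second after the job is handed in, with the robot touching nothing.
It also fails if it takes over 51 s, if anything falls off the work surface, if the arm or the gripper's body presses on something with over 40 N, if the wrist force passes 120 N, or if a joint passes its speed limit or range.

## Working session

There is one attempt and no reset: what is moved stays moved. The work goes in short steps, Python scripts to look and compute and a shell command to move; the robot and the scene stay as the last step left them, time stands still between calls to the robot, and variables do not carry over. Pictures are saved under pics/ and viewed, at most 10 in all, crops included, and the job is handed in when it is done.

```bash
mkdir -p pics; cat > h.py <<'E'
import numpy as np, cv2
from rig import *
def ray(c,pt):
    f=240/np.tan(np.radians(c["vertical_fov"])/2)
    d=np.array([(pt[1]-c["cx"])/f,(pt[0]-c["cy"])/f]); u=d.copy()
    for _ in range(30): u=d/(1+c["k1"]*(u@u))
    M=np.array(c["cam_to_world"]); return M[:3,3],M[:3,:3]@np.array([u[0],-u[1],-1])
def at_z(c,pt,z):
    o,d=ray(c,pt); return o+d*(z-o[2])/d[2]
def proj(c,P):
    f=240/np.tan(np.radians(c["vertical_fov"])/2)
    M=np.array(c["cam_to_world"]); p=M[:3,:3].T@(np.array(P)-M[:3,3]); s=np.array([p[0],-p[1]])/-p[2]
    s=s*(1+c["k1"]*(s@s)); return np.array([s[1]*f+c["cy"],s[0]*f+c["cx"]])
def save(c,n): cv2.imwrite("pics/"+n,c["img"][:,:,::-1])
E
python3 - <<'E'
from h import *
np.set_printoptions(precision=4,suppress=True)
zs=dict(stand=0,swing_arm=.115,bar_push=.115,lens=.108,lock_lever=None,lever_push=.161,bolt=0,short_bolt=0,nut=0,checker=0,washer_a=0,wrench=0)
for n in("top","side"):
    c=capture(n); save(c,n+"0.png"); print(n,np.array(c["cam_to_world"])[:3,3])
    for t,z in zs.items():
        if z is None: continue
        for r in landmark_of(n,t)[:3]: print(t,round(r["p"],2),np.round(r["point"],1),at_z(c,r["point"],z))
s=read_state();print(s["time_s"],s["tcp_rot"],s["opening"],tips_ahead)
E
```

```text
top [ 0.4624 -0.0853  1.5148]
stand 0.63 [206.5 274.5] [0.6585 0.0058 0.    ]
swing_arm 0.74 [245.8 344.6] [ 0.5556 -0.1613  0.115 ]
swing_arm 0.66 [197.5 270.4] [0.6642 0.0085 0.115 ]
bar_push 0.91 [255.7 266.7] [0.5314 0.0148 0.115 ]
lens 0.57 [286.  262.5] [0.4629 0.0238 0.108 ]
lever_push 0.68 [196.8 252.7] [0.6588 0.0446 0.161 ]
bolt 0.57 [261.7 176.3] [0.5199 0.2452 0.    ]
bolt 0.55 [220.8 204.1] [0.6214 0.1789 0.    ]
short_bolt 0.54 [277.5 319.8] [ 0.4851 -0.1074  0.    ]
nut 0.63 [248.6 345.7] [ 0.5564 -0.1702  0.    ]
checker 0.62 [275.5 233.2] [0.4878 0.1043 0.    ]
checker 0.5 [180.4 236.8] [0.7228 0.1002 0.    ]
washer_a 0.63 [196.  250.8] [0.6841 0.0647 0.    ]
washer_a 0.62 [179.7 233.9] [0.7245 0.1075 0.    ]
washer_a 0.53 [177.8 313. ] [ 0.7311 -0.0884  0.    ]
wrench 0.84 [308.8 452.3] [ 0.4109 -0.433   0.    ]
side [0.1585 1.0103 0.8798]
stand 0.81 [292.9 267.6] [0.6514 0.0081 0.    ]
swing_arm 0.73 [247.1 262.9] [ 0.664 -0.003  0.115]
bar_push 0.74 [263.1 309.1] [0.5485 0.0149 0.115 ]
bar_push 0.67 [249.  263.4] [0.6599 0.0033 0.115 ]
lever_push 0.64 [241.9 256.2] [0.6547 0.0458 0.161 ]
bolt 0.88 [346.2 247.3] [0.6165 0.1808 0.    ]
bolt 0.74 [355.1 278.9] [0.5467 0.1806 0.    ]
bolt 0.63 [380.  276.4] [0.5239 0.2434 0.    ]
checker 0.69 [339.7 321.4] [0.4838 0.1073 0.    ]
washer_a 0.66 [312.4 218.6] [0.7211 0.1091 0.    ]
washer_a 0.58 [260.7 257.1] [ 0.7279 -0.0966  0.    ]
1.2 [[-0.9196  0.3929 -0.    ]
 [ 0.3929  0.9196 -0.    ]
 [ 0.     -0.     -1.    ]] 1.0005682568163896 0.019
```

```bash
python3 - <<'E'
import cv2
for n,(r0,r1,c0,c1) in dict(top=(150,330,150,390),side=(200,410,150,430)).items():
    a=cv2.imread(f"pics/{n}0.png")[r0:r1,c0:c1]; k=2.8
    cv2.imwrite(f"pics/{n}0c.png",cv2.resize(a,None,fx=k,fy=k,interpolation=cv2.INTER_CUBIC))
E
```

```text
(no output)
```

View pics/top0c.png

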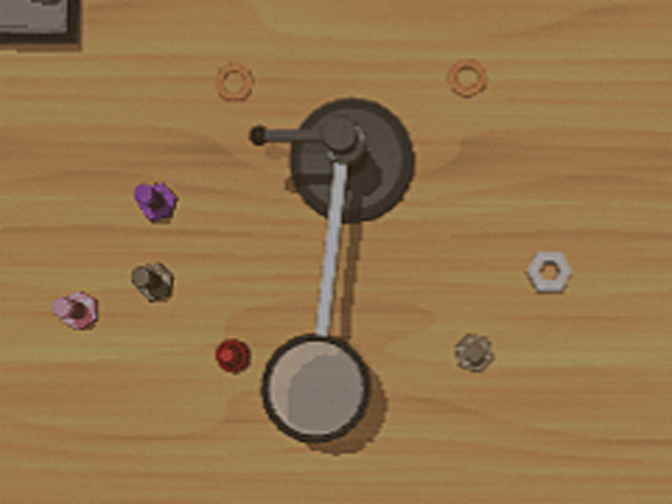

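View pics/side0c.png

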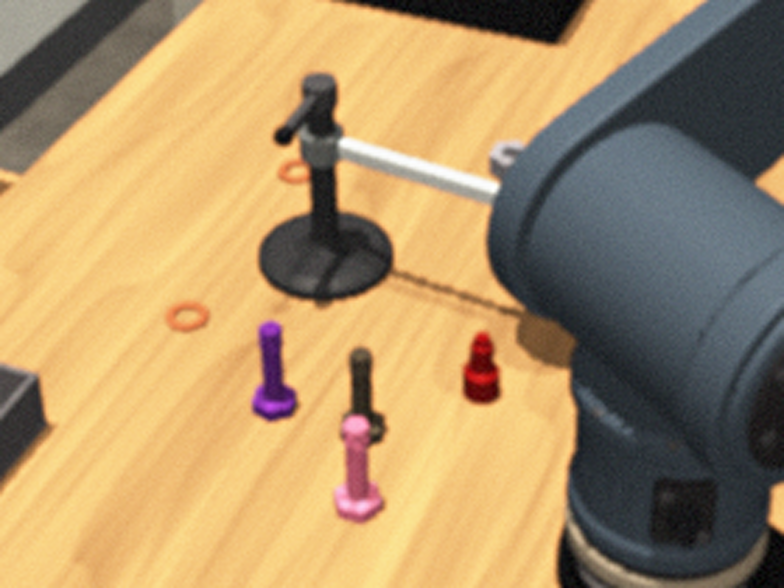

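Pictures: in the top crop (scale 2.8, origin col 150, row 150) the stand foot is centred at about full-frame (row 207, col 275). The lever points left, and the lens is at about (288, 263).

Bolt-shaped candidates in the top view (row, col):
- **Purple:** about (221, 205).
- **Pink:** about (261, 177).
- **Dark tarnished:** about (251, 205), which is (355, 279) in the side view.
- **Grey short:** about (276, 319).

The dark tarnished one fits. It is neither pink nor purple, is as tall as the 75 mm look-alikes in the side view, and stands about 0.2 m from the axis. I'll measure it and confirm in one enlarged crop.

```bash
python3 - <<'E'
from h import *
np.set_printoptions(precision=4,suppress=True)
ims=[]
for n,w in(("top",(225,275,180,240)),("side",(315,365,250,310))):
    c=capture(n)
    for t in("bolt","stand","lens","swing_arm"):
        for r in trace(n,t):
            m=r["pixels"]; ys,xs=np.nonzero(m); rgb=c["img"][m].mean(0)
            print(n,t,round(r["p"],2),r["bbox"],len(ys),rgb)
            if t in("stand","lens"):
                (x,y),R=cv2.minEnclosingCircle(np.column_stack([xs,ys]).astype(np.float32)); print("  circ",y,x,R,at_z(c,(y,x),.018 if t=="stand" else .115))
    r0,r1,c0,c1=w; ims.append(cv2.resize(c["img"][r0:r1,c0:c1],None,fx=6.5,fy=6.5,interpolation=cv2.INTER_CUBIC))
    # reference projections for hypothesised bolt axis
    for P in((.5467,.1806),): print(n,[proj(c,(*P,z)) for z in(0,.011,.075)])
cv2.imwrite("pics/bolt.png",np.hstack(ims)[:,:,::-1])
E
```

```text
top bolt 0.71 [239.4, 183.9, 60.3, 126.1] 3047 [95.2448 86.0318 76.2291]
top bolt 0.49 [168.9, 254.5, 13.1, 15.0] 170 [129.1176  92.4824  95.1118]
top bolt 0.46 [195.5, 243.2, 19.1, 12.0] 153 [87.3203 73.2157 55.1503]
top bolt 0.43 [196.9, 214.4, 16.3, 16.8] 144 [95.3264 55.3472 93.7361]
top bolt 0.2 [309.6, 174.5, 12.8, 10.2] 89 [150.3034 102.7528  62.7528]
top stand 0.97 [238.6, 183.9, 60.6, 124.5] 3128 [95.6758 86.0201 75.712 ]
  circ 245.5 268.5 62.3900032043457 [0.5609 0.0178 0.018 ]
top lens 0.97 [242.5, 267.8, 43.1, 39.7] 1282 [114.9524 102.3042  89.6334]
  circ 288.3202209472656 263.2303466796875 20.642553329467773 [0.4577 0.0216 0.115 ]
top lens 0.33 [195.6, 247.6, 17.0, 7.2] 114 [84.9474 71.4561 54.2632]
  circ 250.5 204.0 6.500100135803223 [0.5417 0.1574 0.115 ]
top swing_arm 0.9 [247.6, 195.1, 35.9, 115.0] 1606 [119.0641 108.8904  98.8169]
top [array([251.0871, 202.6859]), array([250.8277, 201.9042]), array([249.241 , 197.1228])]
side bolt 0.84 [273.8, 324.6, 11.5, 36.3] 251 [88.5219 67.1235 49.8606]
side bolt 0.77 [269.7, 345.3, 15.7, 40.0] 397 [201.0151 113.7003 130.272 ]
side bolt 0.68 [239.9, 315.5, 18.8, 34.5] 361 [112.2659  52.759  115.9501]
side stand 0.88 [242.6, 227.0, 83.6, 79.7] 2342 [92.6157 86.8433 81.1699]
  circ 268.41650390625 279.6757507324219 46.34599685668945 [ 0.6539 -0.0656  0.018 ]
side lens 0.67 [315.1, 314.7, 14.7, 26.7] 279 [139.9247  39.9606  27.7706]
  circ 331.5 322.5 12.747649192810059 [0.4471 0.2043 0.115 ]
side swing_arm 0.85 [257.7, 245.1, 69.7, 27.8] 605 [172.3306 167.4066 158.157 ]
side [array([355.1161, 278.895 ]), array([351.0338, 278.7888]), array([326.5117, 278.1455])]
```

View pics/bolt.png

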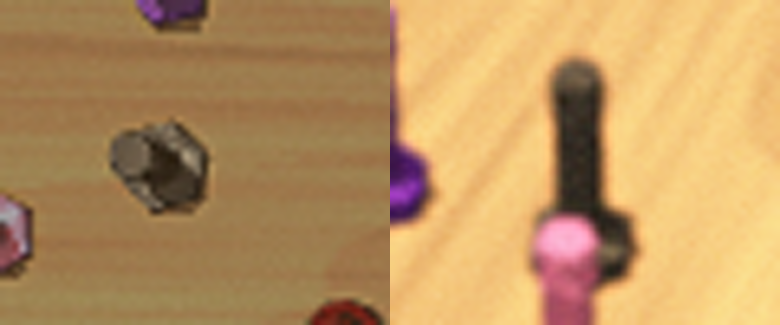

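The crop confirms it: a dark tarnished bolt with a full-length shank, its tip at top-view (248, 200) and at side-view (326, 278). It is not the pink or purple one. Next I'll work out its position and the stand's axis.

```bash
python3 - <<'E'
from h import *
np.set_printoptions(precision=4,suppress=True)
c=capture("top"); s=capture("side")
print("bolt tip top",at_z(c,(248.1,199.7),.075),"head",at_z(c,(250.1,204.7),.008),"side tip",at_z(s,(326,278.3),.075))
print("foot top",at_z(c,(207,275.5),.018))
# circle fit of dark foot edge / lens ring via mask edges
m=[r for r in trace("top","stand")][0]["pixels"]
g=cv2.cvtColor(c["img"],cv2.COLOR_RGB2GRAY)
def radial(cen,r0,r1):
    pts=[]
    for a in np.linspace(0,2*np.pi,90,endpoint=False):
        rr=np.arange(r0,r1,.25); x=cen[1]+rr*np.cos(a); y=cen[0]+rr*np.sin(a)
        v=cv2.remap(cv2.GaussianBlur(g,(3,3),0),x[None].astype(np.float32),y[None].astype(np.float32),1)[0].astype(float)
        d=v[4:]-v[:-4]; i=d.argmax(); 
        if d[i]>20: pts.append((x[i+2],y[i+2]))
    p=np.array(pts,np.float32)
    for _ in range(3):
        e=cv2.fitEllipse(p); q=p-np.array(e[0]); R=np.hypot(*q.T); p=p[abs(R-np.median(R))<1.0]
    return (e[0][1],e[0][0]),e[1],len(p)
for nm,cen,r,z in(("foot",(207,275.5),(18,27),.018),("lens",(288.3,263),(16,23),.118)):
    o=radial(cen,*r); print(nm,o,at_z(c,o[0],z))
# post top hub lever: crop(343,137)
print("hub",at_z(c,(150+137/2.8,150+342/2.8),.172), "ball",at_z(c,(150+135/2.8,150+258/2.8),.161))
print(read_state()["time_s"])
E
```

```text
bolt tip top [0.5494 0.1746 0.075 ] head [0.5487 0.1743 0.008 ] side tip [0.547  0.1791 0.075 ]
foot top [0.655  0.0022 0.018 ]
foot ((207.0248260498047, 275.2853698730469), (44.62277603149414, 44.88103485107422), 79) [0.6549 0.0028 0.018 ]
lens ((288.729736328125, 262.91021728515625), (39.22383117675781, 40.746551513671875), 60) [0.4568 0.022  0.118 ]
hub [0.6529 0.0009 0.172 ] ball [0.6554 0.0678 0.161 ]
1.85
```

```bash
python3 -m jog '[{"tx":-3.5,"ty":-3.1,"jaw":0},{"tx":-3.5,"ty":-3.1,"jaw":0},{"tx":-3.5,"ty":-3.1,"jaw":0},{"tx":-3.5,"ty":-3.1,"jaw":0},{"tx":-3.5,"ty":-3.1,"jaw":0},{"tx":-3.5,"ty":-3.1,"jaw":0},{"tx":-3.5,"ty":-3.1,"jaw":0},{"tx":-3.5,"ty":-3.1,"jaw":0}]'; python3 -m jog '[{"tx":-3.5,"ty":-3.1,"jaw":0},{"tx":-3.5,"ty":-3.1,"jaw":0},{"tx":-3.5,"ty":-3.1,"jaw":0},{"tx":-3.5,"ty":-3.1,"jaw":0},{"tx":-3.5,"ty":-3.1,"jaw":0},{"roll":-0.1,"jaw":0},{"roll":-0.1,"jaw":0},{"roll":-0.1,"jaw":0}]'
```

```text
$[0]: bad value
$[0]: bad value
```

```bash
python3 -m jog '[{"tx":-3.5,"ty":-3.1,"tz":0,"roll":0,"jaw":0.0}]'; python3 -m jog '[{"tx":-3.5,"ty":-3.1}]';python3 -m jog --help | head -20
```

```text
time_s: 1.95
position: [0.2648, 0.5361, 0.2417]
tcp_rot: [[-0.921, 0.389, 0.001], [0.389, 0.921, 0.005], [0.001, 0.005, -1.0]]
force: [0.8, -1.3, -0.6]
opening: 0.964
grasp_force: 0.0$[0]: bad value
invalid input: not JSON, or not a number
```

All five keys are required in each row.

```bash
python3 -m jog '[{"tx":-3.5,"ty":-3.1,"tz":0,"roll":0,"jaw":0},{"tx":-3.5,"ty":-3.1,"tz":0,"roll":0,"jaw":0},{"tx":-3.5,"ty":-3.1,"tz":0,"roll":0,"jaw":0},{"tx":-3.5,"ty":-3.1,"tz":0,"roll":0,"jaw":0},{"tx":-3.5,"ty":-3.1,"tz":0,"roll":0,"jaw":0},{"tx":-3.5,"ty":-3.1,"tz":0,"roll":0,"jaw":0},{"tx":-3.5,"ty":-3.1,"tz":0,"roll":0,"jaw":0},{"tx":-3.5,"ty":-3.1,"tz":0,"roll":0,"jaw":0}]'; python3 -m jog '[{"tx":-3.5,"ty":-3.1,"tz":0,"roll":0,"jaw":0},{"tx":-3.5,"ty":-3.1,"tz":0,"roll":0,"jaw":0},{"tx":-3.5,"ty":-3.1,"tz":0,"roll":0,"jaw":0},{"tx":-3.5,"ty":-3.1,"tz":0,"roll":0,"jaw":0},{"tx":-3.5,"ty":-3.1,"tz":0,"roll":0,"jaw":0},{"tx":0,"ty":0,"tz":0,"roll":-0.1,"jaw":0},{"tx":0,"ty":0,"tz":0,"roll":-0.1,"jaw":0},{"tx":0,"ty":0,"tz":0,"roll":-0.1,"jaw":0}]'
```

```text
time_s: 2.75
position: [0.4263, 0.1927, 0.2419]
tcp_rot: [[-0.92, 0.393, 0.001], [0.393, 0.92, 0.0], [-0.001, 0.001, -1.0]]
force: [0.6, -0.6, -0.1]
opening: 0.265
grasp_force: 0.0
time_s: 3.55
position: [0.5258, -0.0177, 0.2415]
tcp_rot: [[-0.995, 0.101, -0.0], [0.101, 0.995, 0.0], [0.0, 0.0, -1.0]]
force: [0.9, 0.2, -0.5]
opening: 0.005
grasp_force: 0.0
```

```bash
python3 -m jog '[{"tx":-0.7,"ty":-1.3,"tz":0,"roll":0,"jaw":0},{"tx":0,"ty":0,"tz":3,"roll":0,"jaw":0},{"tx":0,"ty":0,"tz":3,"roll":0,"jaw":0},{"tx":0,"ty":0,"tz":3,"roll":0,"jaw":0},{"tx":0,"ty":0,"tz":3,"roll":0,"jaw":0},{"tx":0,"ty":0,"tz":0,"roll":0,"jaw":0}]'; python3 - <<'E'
from h import *
for n in("top","side"):
    c=capture(n); save(c,n+"1.png")
a=cv2.imread("pics/top1.png")[150:330,150:390]; b=cv2.imread("pics/side1.png")[180:360,200:440]
cv2.imwrite("pics/v1.png",cv2.resize(np.vstack([a,b]),None,fx=1.65,fy=1.65))
E
```

```text
time_s: 4.15
position: [0.5291, -0.0307, 0.1183]
tcp_rot: [[-0.994, 0.106, -0.007], [0.106, 0.994, 0.002], [0.008, 0.001, -1.0]]
force: [-1.8, -0.3, -0.1]
opening: 0.002
grasp_force: 0.0
```

View pics/v1.png

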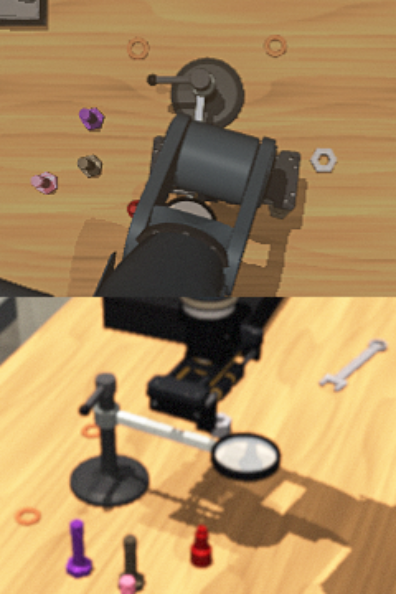

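The closed finger is beside the bar, on its right, clear of the lens and well above the bolts. In the side half of the picture the tip is at about (208, 425). I'll make contact and push round.

```bash
python3 -m jog '[{"tx":-0.3,"ty":1,"tz":-0.3,"roll":0,"jaw":0},{"tx":0,"ty":1,"tz":0,"roll":0,"jaw":0},{"tx":0.1,"ty":1.27,"tz":0,"roll":0.1,"jaw":0},{"tx":0.1,"ty":1.27,"tz":0,"roll":0.1,"jaw":0},{"tx":0.1,"ty":1.27,"tz":0,"roll":0.1,"jaw":0},{"tx":0.1,"ty":1.27,"tz":0,"roll":0.1,"jaw":0},{"tx":0.1,"ty":1.27,"tz":0,"roll":0.1,"jaw":0},{"tx":0,"ty":0,"tz":0,"roll":0,"jaw":0}]'; python3 - <<'E'
from h import *
c=capture("side"); save(c,"side2.png")
for t,z in(("lens",.108),("bar_push",.115)):
    for r in landmark_of("side",t): print(t,r["p"],r["point"],at_z(c,r["point"],z))
    for r in trace("side",t)[:2]: print(r["p"],r["bbox"])
p=read_state()["position"]; print(p-np.array([.655,.0025,0]))
E
```

```text
time_s: 5.05
position: [0.5514, 0.0525, 0.126]
tcp_rot: [[-0.825, 0.566, 0.003], [0.566, 0.825, 0.0], [-0.003, 0.002, -1.0]]
force: [0.8, -0.4, 1.2]
opening: 0.002
grasp_force: 0.0
lens 0.65 [299.9, 317.5] [0.49108779 0.11470651 0.108     ]
0.65 [294.7, 282.2, 48.4, 34.8]
0.52 [274.8, 321.2, 12.2, 39.5]
bar_push 0.63 [277.9, 294.1] [0.55767232 0.07448338 0.115     ]
0.58 [276.5, 261.5, 65.6, 57.0]
0.47 [393.7, 206.5, 37.2, 30.4]
[-0.10445567  0.04776179  0.12499757]
```

```bash
python3 -m jog '[{"tx":0.25,"ty":1.15,"tz":0.2,"roll":0.1,"jaw":0},{"tx":0.25,"ty":1.15,"tz":0,"roll":0.1,"jaw":0},{"tx":0.25,"ty":1.15,"tz":0,"roll":0.1,"jaw":0},{"tx":0,"ty":0,"tz":0,"roll":0,"jaw":0}]'; python3 - <<'E'
from h import *
for n in("side","top"):
    c=capture(n); save(c,n+"3.png")
    for r in landmark_of(n,"lens"): print(n,r["p"],r["point"],at_z(c,r["point"],.108))
    for r in trace(n,"lens")[:2]: print(r["p"],r["bbox"])
s=read_state();p=s["position"]-np.array([.655,.0025,0]);print(s["position"],p@s["tcp_rot"],np.degrees(np.arctan2(s["tcp_rot"][0][1],s["tcp_rot"][1][1])))
a=cv2.imread("pics/top3.png")[150:330,150:390]; b=cv2.imread("pics/side3.png")[200:380,200:440]
cv2.imwrite("pics/v3.png",cv2.resize(np.vstack([a,b]),None,fx=1.65,fy=1.65))
E
```

```text
time_s: 5.7
position: [0.5678, 0.0817, 0.1227]
tcp_rot: [[-0.619, 0.785, 0.002], [0.785, 0.619, 0.0], [-0.001, 0.001, -1.0]]
force: [-0.2, -0.1, 0.8]
opening: 0.002
grasp_force: 0.0
side 0.62 [306.9, 293.7] [0.5260391  0.15179994 0.108     ]
0.65 [269.0, 290.0, 49.8, 36.8]
0.56 [344.6, 269.2, 10.4, 21.1]
top 0.74 [259.5, 205.4] [0.52158203 0.15498239 0.108     ]
0.93 [191.7, 246.8, 32.4, 17.1]
[0.5665424  0.08109549 0.12252507] [ 0.11651686 -0.02088171 -0.12248333] 51.762943385241186
```

View pics/v3.png

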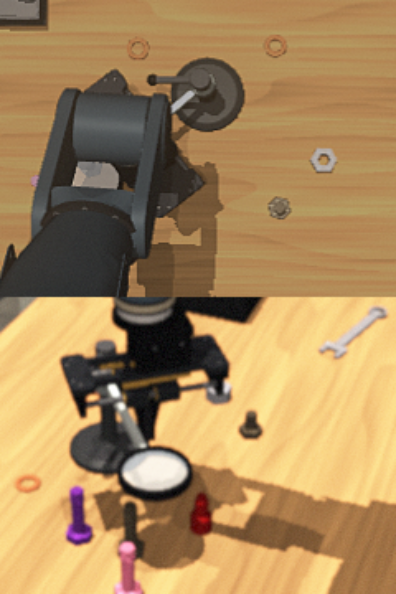

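```bash
python3 -m jog '[{"tx":0.1,"ty":0.55,"tz":0,"roll":0.045,"jaw":0},{"tx":0.1,"ty":0.55,"tz":0,"roll":0.045,"jaw":0},{"tx":0,"ty":0,"tz":0,"roll":0,"jaw":0},{"tx":-0.2,"ty":-2,"tz":0,"roll":0,"jaw":0},{"tx":-0.2,"ty":-3,"tz":0,"roll":0,"jaw":0},{"tx":0,"ty":-2,"tz":-3,"roll":0,"jaw":0},{"tx":0,"ty":-2,"tz":-3,"roll":0,"jaw":0},{"tx":0,"ty":-2,"tz":-3,"roll":0,"jaw":0}]'; python3 -m jog '[{"tx":0,"ty":-4,"tz":0,"roll":0,"jaw":0},{"tx":0,"ty":-4,"tz":0,"roll":0,"jaw":0},{"tx":0,"ty":0,"tz":0,"roll":0,"jaw":0}]'
python3 - <<'E'
from h import *
for n in("side","top"):
    c=capture(n); save(c,n+"4.png")
    for r in landmark_of(n,"lens"): print(n,r["p"],r["point"],at_z(c,r["point"],.108))
    for r in trace(n,"lens")[:2]: print(r["p"],r["bbox"])
a=cv2.imread("pics/top4.png")[200:300,150:300]; b=cv2.imread("pics/side4.png")[250:390,220:370]
cv2.imwrite("pics/v4.png",np.hstack([cv2.resize(a,(400,267),interpolation=2),cv2.resize(b,(400,373),interpolation=2)[:267]]) if 0 else cv2.resize(np.vstack([a,b]),None,fx=2.5,fy=2.5,interpolation=2))
E
```

```text
time_s: 6.8
position: [0.4833, 0.0258, 0.2132]
tcp_rot: [[-0.547, 0.837, -0.001], [0.837, 0.547, 0.0], [0.001, -0.001, -1.0]]
force: [0.6, 0.9, 0.2]
opening: 0.006
grasp_force: 0.0
time_s: 7.1
position: [0.4123, -0.0178, 0.2124]
tcp_rot: [[-0.544, 0.839, -0.005], [0.839, 0.544, 0.001], [0.004, -0.004, -1.0]]
force: [-0.2, 0.4, -0.5]
opening: 0.006
grasp_force: 0.0
side 0.65 [308.3, 284.5] [0.54081457 0.16224914 0.108     ]
0.79 [259.8, 293.1, 48.2, 34.3]
top 0.67 [252.6, 200.6] [0.53718806 0.16634333 0.108     ]
0.79 [179.9, 233.1, 43.2, 41.6]
```

View pics/v4.png

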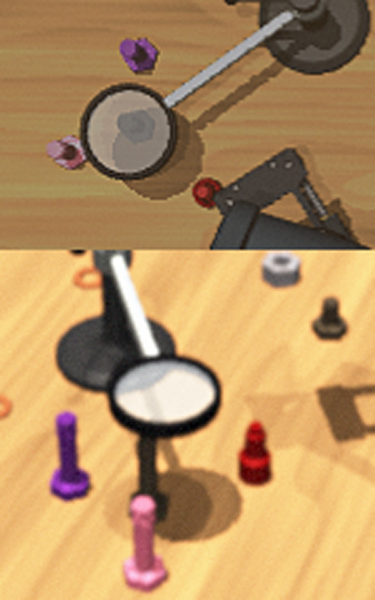

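The top half shows the lens ring centred at about full-frame (252.5, 201), with the tall bolt visible through it and slightly up and right. I'll fit the ring for the residual.

```bash
cat >> h.py <<'E'
def ring(c,cen,r0=16,r1=24,sgn=1):
    g=cv2.GaussianBlur(cv2.cvtColor(c["img"],cv2.COLOR_RGB2GRAY),(3,3),0); pts=[]
    for a in np.linspace(0,2*np.pi,90,endpoint=False):
        rr=np.arange(r0,r1,.25); x=cen[1]+rr*np.cos(a); y=cen[0]+rr*np.sin(a)
        v=cv2.remap(g,x[None].astype(np.float32),y[None].astype(np.float32),1)[0].astype(float)
        d=sgn*(v[4:]-v[:-4]); i=d.argmax()
        if d[i]>15: pts.append((x[i+2],y[i+2]))
    p=np.array(pts,np.float32)
    for _ in range(3):
        e=cv2.fitEllipse(p); R=np.hypot(*(p-np.array(e[0])).T); p=p[abs(R-np.median(R))<1]
    return (e[0][1],e[0][0]),e[1],len(p)
def report(cen=(252.5,201)):
    c=capture("top"); S=np.array([.655,.0025]); B=np.array([.549,.1748])
    for sgn,r,z in((1,(17,24),.117),(-1,(14,20),.119)):
        o=ring(c,cen,*r,sgn); L=at_z(c,o[0],z)[:2]; d=L-S
        print(o,L,np.hypot(*d),"ang",np.degrees(np.arctan2(d[1],-d[0])),"miss",L-B)
    d=B-S; print("target ang",np.degrees(np.arctan2(d[1],-d[0])),np.hypot(*d))
    return c
E
python3 -c "
from h import *
c=report(); save(c,'top5.png')
a=c['img'][230:275,180:230]; cv2.imwrite('pics/lens5.png',cv2.resize(a,None,fx=12,fy=12,interpolation=2)[:,:,::-1])"
```

```text
((252.51783752441406, 201.20384216308594), (38.94550704956055, 39.58293151855469), 75) [0.53691123 0.16336177] 0.19955317154444988 ang 53.717573510248975 miss [-0.01208877 -0.01143823]
((252.32627868652344, 200.94393920898438), (32.431739807128906, 33.02384948730469), 90) [0.53723184 0.16360751] 0.19956194442292896 ang 53.833527529174724 miss [-0.01176816 -0.01119249]
target ang 58.399919727156025 0.20229505678587403
```

View pics/lens5.png

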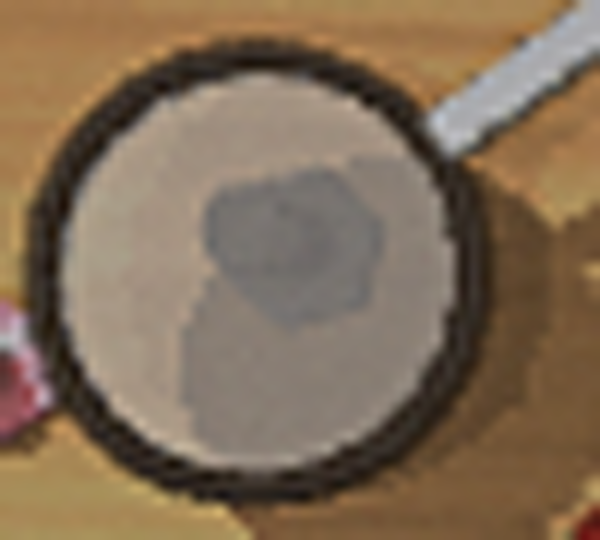

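Lens angle is 53.8° against a target of 58.4°, so about 4.6° more is needed. I'm going back for a small second push.

```bash
python3 -m jog '[{"tx":0.2,"ty":4.8,"tz":0,"roll":0,"jaw":0},{"tx":0,"ty":4.8,"tz":0,"roll":0,"jaw":0},{"tx":0,"ty":4.7,"tz":0,"roll":0.08,"jaw":0},{"tx":0,"ty":0,"tz":3,"roll":0,"jaw":0},{"tx":0,"ty":0,"tz":3,"roll":0,"jaw":0},{"tx":0,"ty":0,"tz":3,"roll":0,"jaw":0},{"tx":0,"ty":0,"tz":0,"roll":0,"jaw":0},{"tx":0,"ty":0,"tz":0,"roll":0,"jaw":0}]'; python3 -c "
from h import *
s=read_state();R=np.array(s['tcp_rot']);print((np.array([.5806,.0954,.122])-s['position'])@R, s['position'])"
```

```text
time_s: 8.25
position: [0.5363, 0.0629, 0.1222]
tcp_rot: [[-0.478, 0.879, -0.001], [0.879, 0.478, 0.0], [0.001, -0.001, -1.0]]
force: [-0.7, -0.4, 0.4]
opening: 0.001
grasp_force: 0.0
[0.0074033  0.05441538 0.00011764] [0.536328   0.06290667 0.12217171]
```

```bash
python3 -m jog '[{"tx":0.3,"ty":2,"tz":0,"roll":0,"jaw":0},{"tx":0.3,"ty":1.8,"tz":0,"roll":0,"jaw":0},{"tx":0.1,"ty":0.6,"tz":0,"roll":0,"jaw":0},{"tx":0,"ty":0.5,"tz":0,"roll":0,"jaw":0},{"tx":0,"ty":0.3,"tz":0,"roll":0,"jaw":0},{"tx":0,"ty":0,"tz":0,"roll":0,"jaw":0},{"tx":0,"ty":0,"tz":0,"roll":0,"jaw":0}]'; python3 -c "
from h import *
s=read_state();R=np.array(s['tcp_rot']);print((np.array([.5806,.0954,.122])-s['position'])@R)
for n in('side','top'):
    c=capture(n)
    for r in landmark_of(n,'lens'): print(n,r['p'],r['point'],at_z(c,r['point'],.108))"
```

```text
time_s: 8.95
position: [0.5784, 0.0932, 0.1227]
tcp_rot: [[-0.476, 0.879, 0.0], [0.879, 0.476, 0.0], [0.0, 0.0, -1.0]]
force: [0.1, -0.3, -0.1]
opening: 0.006
grasp_force: 0.0
[0.0008817  0.00293238 0.00066824]
side 0.65 [308.8, 281.2] [0.54609318 0.1659725  0.108     ]
top 0.9 [246.7, 198.9] [0.55061738 0.17056539 0.108     ]
```

```bash
python3 -m jog '[{"tx":0,"ty":0.3,"tz":0,"roll":0,"jaw":0},{"tx":0,"ty":0,"tz":0,"roll":0,"jaw":0},{"tx":0,"ty":0,"tz":0,"roll":0,"jaw":0}]';python3 -m jog '[{"tx":0,"ty":-3,"tz":0,"roll":0,"jaw":0},{"tx":0,"ty":-4,"tz":0,"roll":0,"jaw":0},{"tx":0,"ty":-4,"tz":-2,"roll":0,"jaw":0},{"tx":0,"ty":-4,"tz":-2,"roll":0,"jaw":0},{"tx":0,"ty":-4,"tz":0,"roll":0,"jaw":0},{"tx":0,"ty":0,"tz":0,"roll":0,"jaw":0}]'
python3 -c "
from h import *
c=report((250,203)); save(c,'top6.png')
c=capture('side')
for r in landmark_of('side','lens'): print(r['p'],r['point'],at_z(c,r['point'],.108))"
```

```text
time_s: 9.45
position: [0.5809, 0.0949, 0.1224]
tcp_rot: [[-0.477, 0.879, -0.001], [0.879, 0.477, 0.0], [0.0, -0.001, -1.0]]
force: [-0.8, 0.0, 0.6]
opening: 0.007
grasp_force: 0.4
time_s: 10.05
position: [0.409, 0.0039, 0.1628]
tcp_rot: [[-0.475, 0.88, -0.005], [0.88, 0.475, 0.001], [0.003, -0.004, -1.0]]
force: [-0.1, 1.2, 0.3]
opening: 0.003
grasp_force: 0.0
((249.28634643554688, 200.39791870117188), (39.05762481689453, 53.74628448486328), 12) [0.54421991 0.16537173] 0.1969757034709959 ang 55.77772775315208 miss [-0.00478009 -0.00942827]
((247.5517578125, 198.3173828125), (31.232988357543945, 33.08539581298828), 33) [0.54798281 0.16984507] 0.19863799682428912 ang 57.40108045638875 miss [-0.00101719 -0.00495493]
target ang 58.399919727156025 0.20229505678587403
0.66 [309.8, 277.4] [0.55164107 0.1713982  0.108     ]
```

```bash
python3 -m jog '[{"tx":-4,"ty":-1.5,"tz":-1.5,"roll":0,"jaw":0},{"tx":-4,"ty":-1.5,"tz":-1.5,"roll":0,"jaw":0},{"tx":-4,"ty":-1.5,"tz":-1.5,"roll":0,"jaw":0},{"tx":0,"ty":0,"tz":0,"roll":0,"jaw":0}]'
python3 -c "
from h import *
c=report((248,199)); save(c,'top7.png')
c=report((248,199));
a=c['img'][195:285,175:295]; cv2.imwrite('pics/v7.png',cv2.resize(a,None,fx=6,fy=6,interpolation=2)[:,:,::-1])"
```

```text
time_s: 10.6
position: [0.4375, -0.129, 0.2098]
tcp_rot: [[-0.473, 0.881, 0.01], [0.881, 0.474, -0.007], [-0.011, 0.005, -1.0]]
force: [0.3, 0.0, 1.3]
opening: 0.005
grasp_force: 0.0
((247.25048828125, 197.8271942138672), (38.8443489074707, 39.50077819824219), 73) [0.54877732 0.17134551] 0.19947948229302687 ang 57.82552372968027 miss [-0.00022268 -0.00345449]
((247.15660095214844, 197.52389526367188), (32.30192184448242, 33.11381149291992), 90) [0.54885924 0.17167443] 0.19971441741724563 ang 57.89566482459192 miss [-0.00014076 -0.00312557]
target ang 58.399919727156025 0.20229505678587403
((247.2991943359375, 197.78785705566406), (38.78715515136719, 39.337257385253906), 73) [0.54866579 0.17143257] 0.19961257419978679 ang 57.81173284075315 miss [-0.00033421 -0.00336743]
((247.15557861328125, 197.5355987548828), (32.31490707397461, 33.099342346191406), 90) [0.54886184 0.17164782] 0.19969049508219336 ang 57.89224007514282 miss [-0.00013816 -0.00315218]
target ang 58.399919727156025 0.20229505678587403
```

View pics/v7.png

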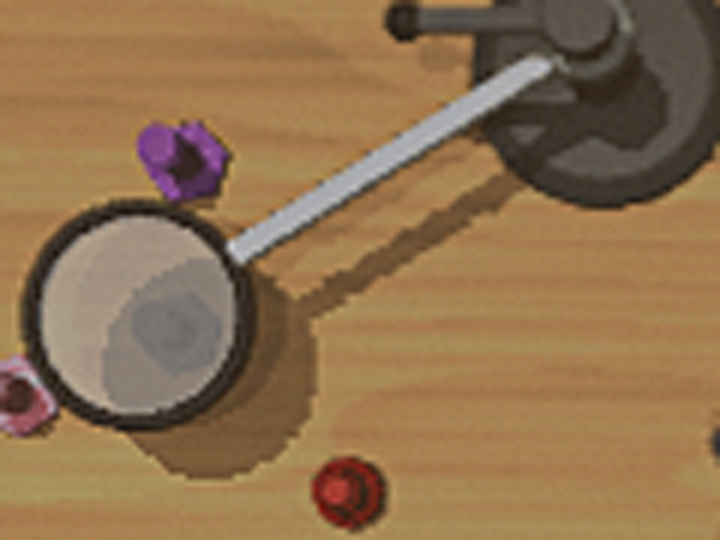

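The lens is centred over the tall bolt to about 2 mm of swing: 57.9° against 58.4°. In the crop the bolt sits inside the lens, offset only by parallax. The lever ball is at about full-frame (198, 242), pointing left (+y), so I'm moving to the lever.

```bash
python3 -m jog '[{"tx":1.5,"ty":4.7,"tz":-1,"roll":0,"jaw":0},{"tx":1.5,"ty":4.7,"tz":-1,"roll":0,"jaw":0},{"tx":1.5,"ty":4.7,"tz":0,"roll":0,"jaw":0},{"tx":1.5,"ty":4.7,"tz":0,"roll":0,"jaw":0},{"tx":1.5,"ty":4.7,"tz":0,"roll":0,"jaw":0},{"tx":0,"ty":0,"tz":0,"roll":0.125,"jaw":0},{"tx":0,"ty":0,"tz":0,"roll":0.125,"jaw":0},{"tx":0,"ty":0,"tz":0,"roll":0.125,"jaw":0}]';python3 -m jog '[{"tx":0,"ty":0,"tz":0,"roll":0.12,"jaw":0},{"tx":0,"ty":0,"tz":0,"roll":0,"jaw":0}]'; python3 -c "
from h import *
s=read_state();R=np.array(s['tcp_rot']);print((np.array([.610,.0485,.168])-s['position'])@R, s['joint_positions'])"
```

```text
time_s: 11.5
position: [0.6012, 0.058, 0.2257]
tcp_rot: [[-0.121, 0.993, -0.003], [0.993, 0.121, 0.001], [0.001, -0.003, -1.0]]
force: [-0.0, 0.4, 0.5]
opening: 0.006
grasp_force: 0.0
time_s: 11.7
position: [0.6012, 0.0571, 0.2261]
tcp_rot: [[-0.005, 1.0, -0.003], [1.0, 0.005, 0.001], [0.001, -0.003, -1.0]]
force: [-0.4, 1.0, -0.6]
opening: 0.003
grasp_force: 0.0
[-0.00870011  0.00895389  0.05810209] [-5.17454824e+00  2.96461189e+01  8.60461803e+01  2.33386764e-02
  6.44671448e+01 -5.47225906e+00]
```

```bash
python3 -m jog '[{"tx":-0.9,"ty":0,"tz":1.9,"roll":0,"jaw":0},{"tx":0,"ty":0,"tz":2,"roll":0,"jaw":0},{"tx":0,"ty":0,"tz":1.9,"roll":0,"jaw":0},{"tx":0,"ty":1.5,"tz":0,"roll":0,"jaw":0},{"tx":0,"ty":1.5,"tz":0,"roll":0,"jaw":0},{"tx":0,"ty":0.6,"tz":0,"roll":0,"jaw":0},{"tx":0,"ty":0,"tz":0,"roll":0,"jaw":0}]'; python3 -m jog '[{"tx":0.2,"ty":0.7,"tz":0,"roll":0.15,"jaw":0},{"tx":0.2,"ty":0.7,"tz":0,"roll":0.15,"jaw":0},{"tx":0.2,"ty":0.7,"tz":0,"roll":0.15,"jaw":0},{"tx":0.2,"ty":0.7,"tz":0,"roll":0.15,"jaw":0},{"tx":0,"ty":0,"tz":0,"roll":0,"jaw":0}]'; python3 -c "
from h import *
s=read_state();R=np.array(s['tcp_rot']);print((s['position']-np.array([.655,.0025,0]))@R,np.degrees(np.arctan2(R[0,1],R[1,1])))
c=capture('top');save(c,'top8.png')
for r in landmark_of('side' if capture('side') else 0,'lever_push'): print(r)"
```

```text
time_s: 12.4
position: [0.6385, 0.0467, 0.1689]
tcp_rot: [[-0.005, 1.0, -0.0], [1.0, 0.005, 0.0], [0.0, -0.0, -1.0]]
force: [0.0, -0.1, -0.6]
opening: 0.005
grasp_force: 0.0
time_s: 12.9
position: [0.6661, 0.0482, 0.169]
tcp_rot: [[0.562, 0.827, -0.002], [0.827, -0.562, 0.001], [-0.0, -0.002, -1.0]]
force: [-0.5, -0.2, -0.2]
opening: 0.006
grasp_force: 0.0
[ 0.0439837  -0.01678176 -0.16896883] 124.16034426302714
{'point': [242.5, 243.7], 'p': 0.51}
```

```bash
python3 -m jog '[{"tx":0.2,"ty":0.7,"tz":0,"roll":0.15,"jaw":0},{"tx":0.2,"ty":0.7,"tz":0,"roll":0.15,"jaw":0},{"tx":0.2,"ty":0.7,"tz":0,"roll":0.15,"jaw":0},{"tx":0,"ty":0,"tz":0,"roll":0,"jaw":0}]'; python3 -m jog '[{"tx":0.1,"ty":0.35,"tz":0,"roll":0.07,"jaw":0},{"tx":0,"ty":0,"tz":0,"roll":0,"jaw":0}]'; python3 -c "
from h import *
s=read_state();R=np.array(s['tcp_rot']);print((s['position']-np.array([.655,.0025,0]))@R,np.degrees(np.arctan2(R[0,1],R[1,1])),s['force']@R)"
```

```text
time_s: 13.45
position: [0.6861, 0.0371, 0.1693]
tcp_rot: [[0.866, 0.501, -0.0], [0.501, -0.866, -0.0], [-0.0, 0.0, -1.0]]
force: [-0.3, -0.3, 0.3]
opening: 0.007
grasp_force: 0.0
time_s: 13.65
position: [0.6883, 0.035, 0.1694]
tcp_rot: [[0.897, 0.441, -0.001], [0.441, -0.897, -0.0], [-0.001, -0.0, -1.0]]
force: [-0.9, 0.6, -0.4]
opening: 0.009
grasp_force: 0.3
[ 0.04414676 -0.01451102 -0.16938839] 153.8302679259271 [-0.51666536 -0.96766645  0.37595652]
```

```bash
for i in 1 2 3; do :; done; python3 -m jog '[{"tx":0.05,"ty":0.25,"tz":0,"roll":0.05,"jaw":0},{"tx":0,"ty":0,"tz":0,"roll":0,"jaw":0}]'; python3 -m jog '[{"tx":0.05,"ty":0.2,"tz":0,"roll":0.04,"jaw":0},{"tx":0,"ty":0,"tz":0,"roll":0,"jaw":0}]'; python3 -m jog '[{"tx":0,"ty":0.2,"tz":0,"roll":0,"jaw":0},{"tx":0,"ty":0,"tz":0,"roll":0,"jaw":0}]'; python3 -c "
from h import *
s=read_state();R=np.array(s['tcp_rot']);print((s['position']-np.array([.655,.0025,0]))@R,np.degrees(np.arctan2(R[0,1],R[1,1])),s['force']@R)"
```

```text
time_s: 13.85
position: [0.6899, 0.0332, 0.1694]
tcp_rot: [[0.918, 0.395, -0.0], [0.395, -0.918, 0.0], [-0.0, -0.0, -1.0]]
force: [-0.7, 1.0, -0.0]
opening: 0.006
grasp_force: 0.6
time_s: 14.05
position: [0.6908, 0.0324, 0.1693]
tcp_rot: [[0.934, 0.358, -0.002], [0.358, -0.934, 0.002], [-0.001, -0.002, -1.0]]
force: [-2.5, 3.4, 0.5]
opening: 0.005
grasp_force: 1.8
time_s: 14.25
position: [0.6909, 0.0322, 0.1693]
tcp_rot: [[0.934, 0.358, -0.003], [0.358, -0.934, 0.004], [-0.001, -0.005, -1.0]]
force: [-3.4, 6.3, 1.9]
opening: 0.005
grasp_force: 3.9
[ 0.04391521 -0.01579127 -0.16931267] 159.02749057813855 [-0.95318649 -7.15177303 -1.88122809]
```

The force rose to 7 N with no more motion, at a lever angle of about 20°, which is the stop. I'll back off and check.

```bash
python3 -m jog '[{"tx":0,"ty":0.1,"tz":0,"roll":0,"jaw":0},{"tx":0,"ty":0,"tz":0,"roll":0,"jaw":0},{"tx":0,"ty":-1.5,"tz":0,"roll":0,"jaw":0},{"tx":0,"ty":-1.5,"tz":0,"roll":0,"jaw":0},{"tx":0,"ty":0,"tz":-3,"roll":0,"jaw":0},{"tx":0,"ty":0,"tz":-3,"roll":0,"jaw":0},{"tx":0,"ty":0,"tz":-3,"roll":0,"jaw":0}]'; python3 -m jog '[{"tx":-4,"ty":2,"tz":0,"roll":0,"jaw":0},{"tx":-4,"ty":2,"tz":0,"roll":0,"jaw":0},{"tx":-4,"ty":2,"tz":0,"roll":0,"jaw":0},{"tx":-4,"ty":2,"tz":0,"roll":0,"jaw":0},{"tx":-4,"ty":2,"tz":0,"roll":0,"jaw":0},{"tx":-4,"ty":2,"tz":0,"roll":0,"jaw":0},{"tx":-4,"ty":2,"tz":0,"roll":0,"jaw":0},{"tx":0,"ty":0,"tz":0,"roll":0,"jaw":0}]'
python3 -c "
from h import *
c=report((248,199)); save(c,'top9.png'); d=capture('side'); save(d,'side9.png')
a=c['img'][150:330,150:390]; b=d['img'][200:380,200:440]
cv2.imwrite('pics/v9.png',cv2.resize(np.vstack([a,b]),None,fx=1.65,fy=1.65)[:,:,::-1])"
```

```text
time_s: 14.95
position: [0.6819, 0.0572, 0.2604]
tcp_rot: [[0.934, 0.357, 0.001], [0.357, -0.934, -0.001], [0.0, 0.001, -1.0]]
force: [0.8, 0.0, -0.5]
opening: 0.007
grasp_force: 0.0
time_s: 15.75
position: [0.467, -0.1765, 0.2597]
tcp_rot: [[0.936, 0.351, -0.001], [0.351, -0.936, -0.002], [-0.002, 0.002, -1.0]]
force: [0.8, 0.9, 1.1]
opening: 0.006
grasp_force: 0.0
((247.29417419433594, 197.7975616455078), (38.724788665771484, 39.38589859008789), 75) [0.54867742 0.17141071] 0.1995878731417091 ang 57.811215789174966 miss [-0.00032258 -0.00338929]
((247.17063903808594, 197.5046844482422), (32.30723571777344, 33.119022369384766), 90) [0.54882695 0.17171743] 0.1997680012138066 ang 57.89437261435867 miss [-0.00017305 -0.00308257]
target ang 58.399919727156025 0.20229505678587403
```

View pics/v9.png

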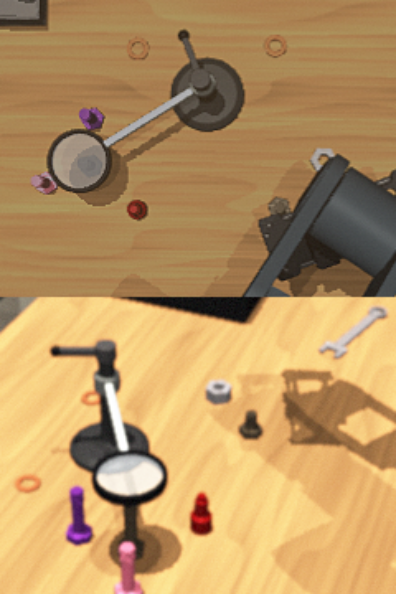

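The lens is over the tall bolt at the same angle as before locking. The lever now points away from the robot, with its ball at about (36, 183) in the crop. All the loose things stand where they were, and the robot is clear.

```bash
python3 -c "
from rig import *
print(hand_in())"
```

```text
the job is handed in; nothing more can be done
None
```

The job is handed in: the lens is centred above the tall bolt to within about 3 mm by my measurement, the lock lever is against its stop, and nothing else on the table was moved.

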